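Refit the keyhole cover of a filter box

TASK

The filter of the small white extraction box has been changed; put back its cover, the plate with the two keyholes that stands in the drying rack. With the cover's top leaning out towards you, set its lower edge in the gutter, straighten it and press it back against the sprung filter so that both keyholes go right over the stud heads, then slide it down until it is fully home: upright, its lower edge on the gutter floor, locked behind both heads. Leave the slotted grille standing in the rack and do not knock over the small glass or the dropper bottle.

Things in the scene. Friction and masses are not known exactly. Their poses are not given: they have to be found in the camera images.
- cover: The part to fit: bare aluminium plate 5 mm thick (x), 110 wide (y), 100 high (z up), two keyholes, black grip on its top edge; faces alike, either may face the box. Origin: middle of the lower edge, mid-thickness. About 0.16 kg. It starts in one of the rack's two places, upright or leaning up to 6 degrees, its lower edge about 13 mm above the worktop.
- cover_grip (a point): Centre of the cover's grip, on the cover at z = 116 mm. The grip is 10 mm thick (x), 44 mm wide (y), from z = 96 to 130 mm: take it here from above, fingers closing along the cover's x.
- keyhole (a point): Centre of the round large end of the keyhole on the cover's +y side: cover y = 40, z = 62 mm; the other is at y = -40. Large end 17 mm across; from it a slot 8 mm wide runs up to z = 77.5 mm, with 45 degree shoulders where it begins.
- box: White extraction box, fixed, 100 mm deep (x), 140 wide (y), 98 high, flat top. Origin: centre of its underside on the worktop. +x points to its back; the open front with the pleated filter faces the robot, its flanges in the plane x = -50 mm. Cover on and locked: the cover's origin at box x = -54 (+-2), y = 0, z = 8 mm, upright.
- gutter (a point): Middle of the gutter floor at the foot of the box's front: box x = -53.75, y = 0, z = 8 mm. The gutter is 124 mm long (y), 7.5 mm wide at the floor (x = -50 to -57.5); its front lip leans out 0.30 rad to a top edge at z = 24 mm, where the mouth is 12.5 mm wide. An upright plate in front of the stud heads does not enter it.
- stud_left (a point): Centre of the front face of the stud head on the box's +y side: box x = -61, y = 40, z = 80 mm. Studs point to -x: shank 5 mm thick, head 12 mm across and 3 thick, 8 mm free between flange and head. The heads pass the large ends while the cover's lower edge is 10 mm (+-2) above the gutter floor; at the floor the shanks are in the slots.
- stud_right (a point): The same point of the stud on the box's -y side (y = -40 mm).
- filter_rim (a point): Centre of the front face of the filter, whose black rubber rim (66 mm wide, 56 high) seals on the cover: box y = 0, z = 59 mm. The filter sits on springs, 4.5 mm proud of the flanges (x = -54.5 mm), and yields backwards to flush: 2.4 N to start, 6 N at flush. Pressed on the rim the cover must go back 1.5 mm or more before it can slide down behind the heads; it then rubs and needs a firm push.
- rack: Wire drying rack, fixed, 110 x 74 mm, posts up to 73 mm above its origin (centre of its underside). Two places for plates, at x = +-32 mm: each plate stands across x between two pairs of posts (y = +-34 mm, gap 8 mm), its lower edge 11 mm above the origin. Plates lift straight up.
- grille: The other plate in the rack, loose: outline and grip like the cover's, but five long horizontal slots and no keyholes. Not needed; leave it standing. Origin and axes as for the cover.
- glass_small: Small empty glass, loose, 36 mm across and 45 mm tall, upright. Origin: centre of its underside.
- bottle_drop_a: Dropper bottle with a pointed tip, loose, 24 mm across and 70 mm tall, upright. Origin: centre of its underside.

How it is judged:
By the outcome, as a careful person would: the job done as asked, in the order asked, and still so for the second after the job is handed in, with the robot touching nothing.
It also fails if it takes over 48 s, if anything falls off the work surface, if the arm or the gripper's body presses on something with over 40 N, if the wrist force passes 120 N, or if a joint passes its speed limit or range.

ROBOT

A 6-joint arm with a two-finger parallel gripper is mounted at the origin on a cart in front of the work surface, level with it; the furniture and walls round the work are solid. World frame = base frame: x ahead of the robot, y to its left, z up, the work surface at z = 0. Lengths are in m, angles in rad, forces in N, time in s.
With the tool pointing down it reaches from about 0.275 to 0.875 m from the base axis. Payload 12.5 kg.
Tool frame: the origin (TCP) lies at the very end of the fingers, on their centre line; the grasp point (between the pads) lies 19 mm behind it; z points along the fingers, y is the line along which they close (so a half turn about z gives the same grasp; the last joint's range is limited). The gripper opens to 85 mm and grips with 20 to 120 N. Pads are 22 mm wide; open, the fingers measure 114 mm over their backs; the gripper's body (76 mm by 85 mm) begins 54 mm behind the grasp point. The pads swing forward as they close: fully open they stand 13 mm farther back than shut.
Start: joints at [-1.369, 0.351, 1.652, -0, 1.139, -0.085], TCP at [0.156, -0.528, 0.231] pointing down, gripper open.
Joint ranges: [-2.75, 2.75], [-0.79, 2.1], [0.01, 2.65], [-1.57, 4.71], [0.07, 3.14], [-2.87, 2.87]. Speed limits (rad/s): [2.22, 2.22, 2.79, 3.14, 3.14, 3.14].

INTERFACE

Orientations are given as a 3x3 rotation matrix whose columns are the frame's x, y, z axes.
In Python, from bench import manip gives the robot as it stands. Calls block until the motion is done:
- manip.move_ptp(position, orientation): joint-space move of the TCP to a pose.
- manip.move_l(position, attitude=None, max_speed=0.15): straight line of the TCP; attitude=None keeps the orientation; max_speed is the mean speed in m/s.
- manip.move_j(angles): joint-space move.
- manip.set_gripper(opening, effort=None): opening from 0.0 (shut) to 1.0 (fully open); effort is the grip in N (None keeps the last); returns when the fingers have stopped.
- manip.dwell(seconds).
- manip.inverse_kinematics(position, orientation): joint angles nearest the present ones, or None.
- manip.grab_frame(name): name is "side" or "top" or "wrist"; returns (picture, depth): 480x640x3 uint8, red, green, blue; 480x640 float32, m along the optical axis (not along the pixel's ray), 0 where there is no reading.
- manip.get_calibration(name): a dict with "camera_matrix" (3x3 intrinsics, pixels), "R" (3x3) and "t" (3): a world point X has camera coordinates R X + t. Camera axes: x right, y down, z forward; pixel columns grow to the right and rows downward; lengths in m; the calibration is good to about 2 mm. The wrist camera is an equidistant fisheye: a pixel r from the principal point sees the ray r / f radians off the axis. A picture is of the moment at which its call begins: read the wrist's pose just before it. get_calibration takes no time and is no camera call; for the wrist camera it gives the pose at the moment of the call.
A pose or a line that the arm cannot do raises manip.Unreachable and nothing moves.
- manip.sign_off(): hands the job in; it is judged then, once.
Trained networks look in the newest picture that a camera, given by its name, has taken for a name from the list of things; names that differ only in an ending like _2 or _b are one class to them, and where a whole thing is asked for, a point or a joint stands for the part that bears it (a point fixed in the world has none). Each returns a list of dicts, best first, with "confidence" (0 to 1); they miss things now and then, are a little off and sometimes report something else, mostly with a low value. They report only what shows in the picture. A call takes as long as a camera call.
- manip.look_for(camera, name): "at" ([x, y, z] in m, in world coordinates, good to about 4 mm: the middle of the surface that is visible of it).
Readings, each from a call of its own:
- manip.current_time(): time.
- manip.current_qpos(): joint angles.
- manip.current_joint_vel(): joint speeds.
- manip.current_joint_torque(): joint torques, N m.
- manip.current_ee_pos(): TCP position.
- manip.current_tcp_rot(): TCP orientation.
- manip.current_force(): force on the tool from outside, world axes, zero at the start.
- manip.current_ft_torque(): the same for the moment, N m.
- manip.current_grip_width(): opening from 0.0 (shut) to 1.0 (fully open).
- manip.current_grip_force(): force on a finger pad.
Only numpy, scipy, OpenCV 4.12 (cv2) and the standard library are available. Lean on these libraries where they do the work, as an engineer would, in place of code of your own. Each camera call takes 0.05 s, during which the arm holds its last target. There are 200 camera calls.

## Working session

There is one attempt and no reset: what is moved stays moved. The work goes in short steps, each a Python script; the robot and the scene stay as the last script left them, time stands still between calls to the robot, and variables do not carry over. Pictures are saved under pics/ and viewed, at most 10 in all, crops included, and the job is handed in when it is done.

```bash
mkdir -p pics; ls; python3 - <<'E'
from bench import manip
import cv2,numpy as np
ims=[]
for c in("side","top"):
    p,d=manip.grab_frame(c); cv2.imwrite(f"pics/{c}0.png",p[:,:,::-1]); np.save(f"{c}0.npy",d)
    k=manip.get_calibration(c); print(c,np.round(k["camera_matrix"],1).tolist(),np.round(k["R"],3).tolist(),np.round(k["t"],3).tolist())
    for n in("cover","cover_grip","keyhole","box","gutter","stud_left","stud_right","filter_rim","rack","grille","glass_small","bottle_drop_a"):
        print(n,[(np.round(r["at"],3).tolist(),round(r["confidence"],2)) for r in manip.look_for(c,n)[:3]])
print(manip.current_time(),manip.current_tcp_rot())
E
```

```text
pics
side [[572.0, 0.0, 322.4], [0.0, 572.0, 237.3], [0.0, 0.0, 1.0]] [[0.884, -0.467, -0.012], [-0.219, -0.391, -0.894], [0.413, 0.793, -0.448]] [-0.549, 0.112, 0.889]
cover [([0.465, -0.118, 0.086], 0.7)]
cover_grip [([0.468, -0.111, 0.091], 0.81), ([0.423, -0.42, 0.078], 0.68)]
keyhole [([0.464, -0.117, 0.09], 0.86)]
box [([0.423, -0.417, 0.082], 0.96)]
gutter [([0.426, -0.42, 0.079], 0.95)]
stud_left []
stud_right [([0.418, -0.419, 0.078], 0.64)]
filter_rim []
rack [([0.474, -0.178, 0.019], 0.8), ([0.507, -0.179, 0.075], 0.47)]
grille [([0.509, -0.177, 0.074], 0.84)]
glass_small [([0.577, -0.222, 0.036], 0.8)]
bottle_drop_a [([0.36, -0.207, 0.03], 0.73)]
top [[433.0, 0.0, 319.2], [0.0, 433.0, 237.7], [0.0, 0.0, 1.0]] [[0.015, -1.0, 0.004], [-0.993, -0.015, -0.119], [0.119, -0.002, -0.993]] [-0.241, 0.479, 0.903]
cover [([0.48, -0.12, 0.096], 0.93)]
cover_grip [([0.481, -0.118, 0.093], 0.64)]
keyhole [([0.481, -0.12, 0.097], 0.89), ([0.59, -0.207, 0.01], 0.23)]
box [([0.447, -0.379, 0.097], 0.74)]
gutter [([0.444, -0.377, 0.097], 0.61)]
stud_left [([0.444, -0.376, 0.096], 0.6), ([0.498, -0.15, 0.007], 0.42)]
stud_right [([0.443, -0.374, 0.097], 0.91)]
filter_rim [([0.426, -0.344, 0.074], 0.65)]
rack [([0.485, -0.12, 0.097], 0.59), ([0.498, -0.151, 0.014], 0.56)]
grille [([0.506, -0.178, 0.115], 0.69), ([0.424, -0.345, 0.073], 0.6)]
glass_small [([0.592, -0.208, 0.012], 0.69)]
bottle_drop_a []
1.3 [[ 9.59147784e-01  2.82905511e-01 -1.25845001e-05]
 [ 2.82905511e-01 -9.59147784e-01 -3.96119586e-07]
 [-1.21824598e-05 -3.18028720e-06 -1.00000000e+00]]
```

View pics/side0.png

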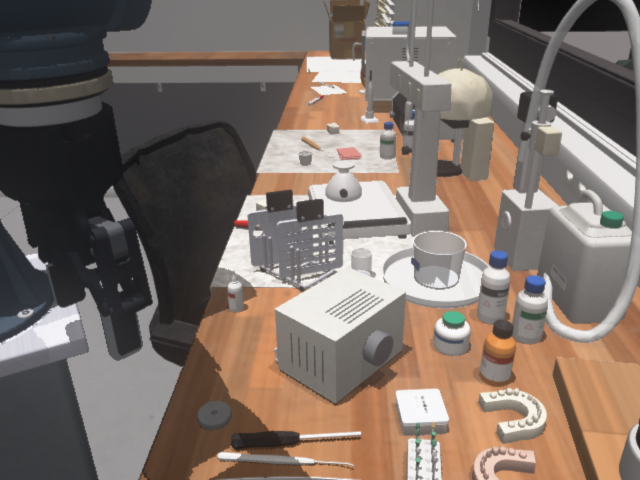

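View pics/top0.png

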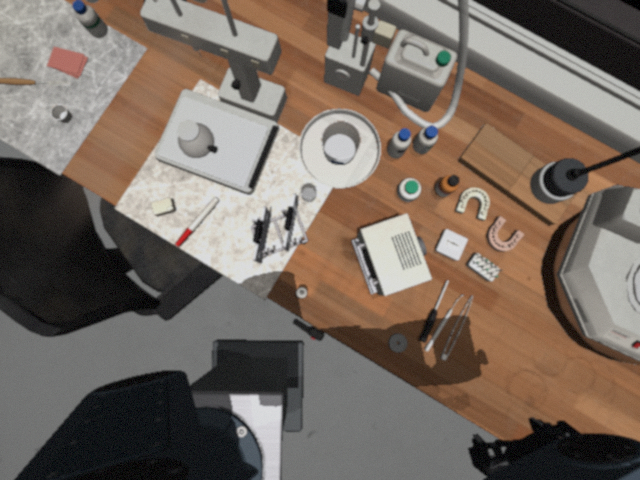

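```bash
cat > h.py <<'E'
from bench import manip
import cv2,numpy as np
def cloud(d,k):
    K=np.array(k["camera_matrix"]);R=np.array(k["R"]);t=np.array(k["t"])
    v,u=np.mgrid[:480,:640]
    P=np.stack([(u-K[0,2])/K[0,0]*d,(v-K[1,2])/K[1,1]*d,d],-1)
    W=(P-t)@R; W[d<=0]=np.nan
    return W
def rot(z,y):
    x=np.cross(y,z); return np.stack([x,y,z],1)
E
python3 - <<'E'
from h import *
for c in("side","top"):
    d=np.load(c+"0.npy");W=cloud(d,manip.get_calibration(c))
    X,Y,Z=W[...,0],W[...,1],W[...,2]
    print(c)
    m=(abs(Z-.098)<.005)&(X>.33)&(X<.55)&(Y<-.27)&(Y>-.5)
    lab=cv2.connectedComponentsWithStats(m.astype(np.uint8)); i=1+np.argmax(lab[2][1:,4]); m=lab[1]==i
    print("box top",m.sum(),np.nanmedian(Z[m]),cv2.minAreaRect(W[m][:,:2].astype(np.float32)*1000))
    g=(Z>.113)&(Z<.16)&(X>.4)&(X<.6)&(Y<-.06)&(Y>-.25)
    n,l,s,_=cv2.connectedComponentsWithStats(g.astype(np.uint8))
    for i in range(1,n):
        if s[i,4]>15:
            q=W[l==i]; print("grip",s[i],q.mean(0).round(4),q.max(0).round(4),q.min(0).round(4),cv2.minAreaRect(q[:,:2].astype(np.float32)*1000))
    g=(Z>.03)&(Z<.108)&(X>.38)&(X<.6)&(Y<-.06)&(Y>-.25)
    n,l,s,_=cv2.connectedComponentsWithStats(g.astype(np.uint8))
    for i in range(1,n):
        if s[i,4]>60: print("blob",s[i],W[l==i].mean(0).round(3))
im=cv2.imread("pics/side0.png");im2=cv2.imread("pics/top0.png")
a=cv2.resize(im[180:400,200:420],(600,600),interpolation=cv2.INTER_CUBIC)
cv2.imwrite("pics/cs.png",a)
E
```

```text
side
box top 5114 0.09723847612465286 ((445.1970520019531, -386.9761657714844), (142.98756408691406, 101.8285140991211), 20.021766662597656)
grip [266 190  27  21 475] [ 0.4794 -0.1195  0.1287] [ 0.503  -0.1072  0.1434] [ 0.4588 -0.1269  0.113 ] ((480.7358703613281, -118.04983520507812), (13.042859077453613, 44.07453155517578), 77.90650939941406)
grip [296 199  28  22 512] [ 0.5059 -0.1781  0.1287] [ 0.5291 -0.1671  0.1435] [ 0.4843 -0.1837  0.1131] ((506.7829284667969, -176.92367553710938), (11.689427375793457, 44.6067008972168), 78.79609680175781)
blob [ 247  209   97   65 3887] [ 0.489 -0.151  0.07 ]
blob [351 248  22  19 335] [ 0.582 -0.21   0.039]
top
box top 3530 0.09890185407077465 ((444.8076171875, -386.6536865234375), (139.85101318359375, 100.57050323486328), 20.08656883239746)
grip [284 194  12  40 184] [ 0.5113 -0.176   0.1348] [ 0.5588 -0.1666  0.148 ] [ 0.4807 -0.1849  0.113 ] ((519.7756958007812, -176.95062255859375), (10.002215385437012, 79.63993072509766), 79.34386444091797)
grip [253 210  12  41 211] [ 0.4815 -0.1176  0.1338] [ 0.5257 -0.1087  0.1477] [ 0.4462 -0.1246  0.113 ] ((485.82867431640625, -117.36231994628906), (11.129829406738281, 80.69388580322266), 80.79483795166016)
grip [283 235   5  11  21] [ 0.4673 -0.1676  0.1146] [ 0.4768 -0.1635  0.1173] [ 0.457  -0.1711  0.1131] ((466.71087646484375, -167.61453247070312), (4.799334526062012, 20.502531051635742), 80.411376953125)
blob [240 182  16  11 138] [ 0.59  -0.076  0.039]
blob [300 182  17  18  91] [ 0.584 -0.209  0.042]
blob [284 194  14  57 149] [ 0.504 -0.176  0.068]
blob [256 208  15  55 287] [ 0.479 -0.118  0.067]
```

View pics/cs.png

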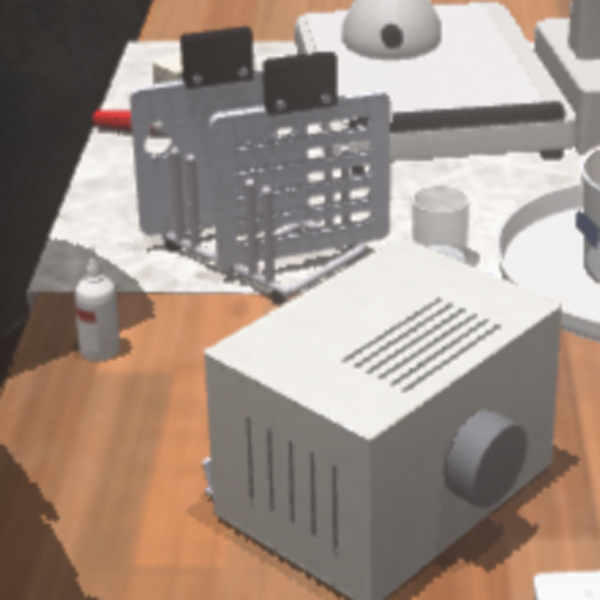

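```bash
python3 - <<'E'
from h import *
rng=np.random.default_rng(0)
for c in("side","top"):
    d=np.load(c+"0.npy");W=cloud(d,manip.get_calibration(c)).reshape(-1,3)
    Q=W[(W[:,2]>.028)&(W[:,2]<.15)&(W[:,0]>.4)&(W[:,0]<.58)&(W[:,1]<-.06)&(W[:,1]>-.25)]
    for it in range(2):
        best=None
        for _ in range(2000):
            a,b,e=Q[rng.choice(len(Q),3,False)]
            n=np.cross(b-a,e-a);n/=np.linalg.norm(n)+1e-12
            if abs(n[2])>.2: continue
            m=abs((Q-a)@n)<.0025
            if best is None or m.sum()>best.sum(): best=m
        P=Q[best];ctr=P.mean(0);n=np.linalg.svd(P-ctr)[2][2]; n*=np.sign(n[1])
        y=np.cross(n,[0,0,1]);y/=np.linalg.norm(y)
        s=P@y
        print(c,len(P),"ctr",ctr.round(4),"n",n.round(4),"yaw y",np.degrees(np.arctan2(y[1],y[0])).round(2),"lat",np.percentile(s,[.5,2,98,99.5]).round(4),"z",P[:,2].min().round(3),P[:,2].max().round(3))
        g=P[P[:,2]>.12]; print("  grip lat",np.percentile(g@y,[2,50,98]).round(4) if len(g)else None, "plate@z.125:", ctr+ n*0, "y",y.round(4))
        for z in(.03,.125): # point on plane at z along normal-horizontal
            nh=n[:2]/np.linalg.norm(n[:2]); print("  n-offset at z",z,((n@ctr-n[2]*z)/np.linalg.norm(n[:2])).round(4))
        Q=Q[abs((Q-ctr)@n)>.008]
E
```

```text
side 2244 ctr [ 0.5069 -0.1764  0.0825] n [0.1673 0.9858 0.0151] yaw y -9.63 lat [0.475  0.4764 0.5827 0.584 ] z 0.028 0.144
  grip lat [0.5084 0.529  0.5508] plate@z.125: [ 0.50685743 -0.17640143  0.08245183] y [ 0.9859 -0.1673  0.    ]
  n-offset at z 0.03 -0.0883
  n-offset at z 0.125 -0.0898
side 1700 ctr [ 0.4679 -0.1162  0.0868] n [0.1707 0.9851 0.021 ] yaw y -9.83 lat [0.4391 0.44   0.5411 0.5467] z 0.028 0.143
  grip lat [0.4727 0.4921 0.5143] plate@z.125: [ 0.4678926  -0.11624058  0.08679753] y [ 0.9853 -0.1707  0.    ]
  n-offset at z 0.03 -0.0335
  n-offset at z 0.125 -0.0355
top 436 ctr [ 0.4803 -0.1185  0.0895] n [0.1663 0.9861 0.0047] yaw y -9.57 lat [0.4394 0.4412 0.5462 0.5481] z 0.028 0.148
  grip lat [0.4731 0.4936 0.5141] plate@z.125: [ 0.48033861 -0.11849692  0.08953927] y [ 0.9861 -0.1663  0.    ]
  n-offset at z 0.03 -0.0367
  n-offset at z 0.125 -0.0371
top 298 ctr [ 0.5055 -0.1753  0.0956] n [ 0.1662  0.9855 -0.033 ] yaw y -9.57 lat [0.4751 0.4756 0.5826 0.5845] z 0.028 0.148
  grip lat [0.5081 0.5289 0.5509] plate@z.125: [ 0.50554841 -0.17525545  0.09564729] y [ 0.9861 -0.1663  0.    ]
  n-offset at z 0.03 -0.0909
  n-offset at z 0.125 -0.0878
```

```bash
cat >> h.py <<'E'
B=np.array([.445,-.3868,0.]); A=np.radians(20.05)
bx=np.array([np.sin(A),-np.cos(A),0]); by=np.array([np.cos(A),np.sin(A),0]); bz=np.array([0,0,1.])
GR=.097   # TCP height on the cover
OFF=[0.,0.,0.]  # correction in box frame
def pose(x,y,z,th,yaw=0.):
    """TCP pose for cover origin at box (x,y,z) mm, top leaning out by th"""
    b=bx*np.cos(yaw)+by*np.sin(yaw)
    u=np.cos(th)*bz-np.sin(th)*b; n=np.cos(th)*b+np.sin(th)*bz
    x,y,z=np.array([x,y,z])/1000+OFF
    return B+x*bx+y*by+z*bz+GR*u, rot(-u,n)
E
python3 - <<'E'
from h import *
n=np.array([-.167,-.986,0]);R=rot(np.array([0,0,-1.]),n/np.linalg.norm(n))
g=np.array([.4808,-.1174,.110])
print("ik",[np.round(manip.inverse_kinematics(*pose(*a)),2) for a in((-54,0,30,.3),(-54,0,18,0),(-54,0,8,0))])
manip.set_gripper(.42)
manip.move_ptp(g+[0,0,.12],R)
manip.move_l(g,max_speed=.1)
print(manip.current_force().round(1))
manip.set_gripper(0,100)
print(manip.current_grip_width(),manip.current_grip_force(),manip.current_force().round(1),manip.current_time())
p,d=manip.grab_frame("wrist");cv2.imwrite("pics/w1.png",p[:,:,::-1])
manip.move_l(g+[0,0,.165],max_speed=.12)
print(manip.current_force().round(1),manip.current_ft_torque().round(2),manip.current_grip_width())
p0,R0=pose(-62,0,165,.0)
manip.move_ptp(p0,R0)
print(manip.current_qpos().round(2),manip.current_time())
for c in("side","top"):
    p,d=manip.grab_frame(c);cv2.imwrite(f"pics/{c}1.png",p[:,:,::-1]);np.save(c+"1.npy",d)
p,d=manip.grab_frame("wrist");cv2.imwrite("pics/w2.png",p[:,:,::-1])
a,b=[cv2.imread(f"pics/{c}1.png")for c in("side","top")]
cv2.imwrite("pics/m1.png",np.hstack([cv2.resize(a[120:400,200:480],(400,400)),cv2.resize(b[120:360,240:480],(400,400))]))
E
```

```text
ik [array([-0.65,  0.36,  2.  , -0.31,  0.55,  0.82]), array([-0.75,  0.49,  1.77, -0.  ,  0.88,  0.47]), array([-0.75,  0.5 ,  1.78, -0.  ,  0.86,  0.47])]
[ 0.5  0.3 -0. ]
0.10321568998484704 97.55853295326233 [-0.6  1.7  5.6] 5.425
[-0.1 -0.3 -1.5] [0.02 0.06 0.02] 0.10107437352057184
[-0.75  0.29  1.65  0.    1.2   0.48] 7.8917
```

View pics/m1.png

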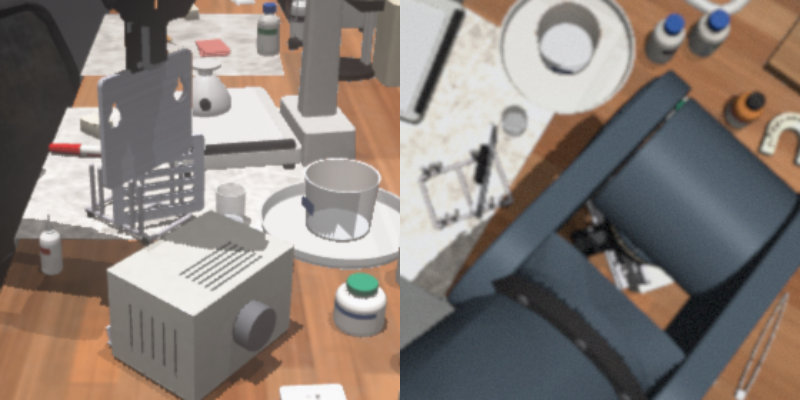

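View pics/w2.png

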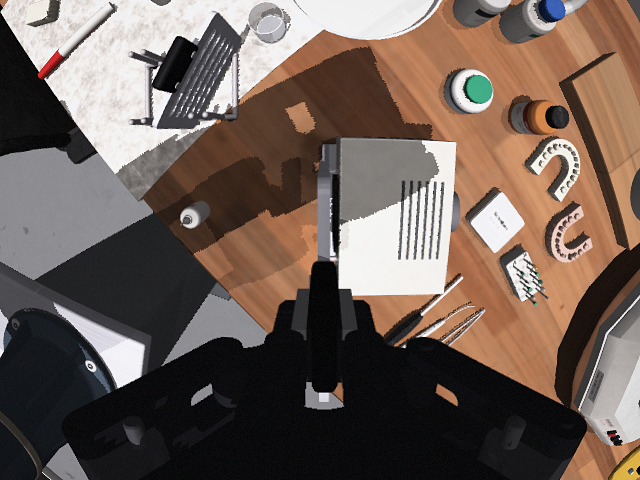

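```bash
python3 - <<'E'
from h import *
k=manip.get_calibration("side");d=np.load("side1.npy");W=cloud(d,k)
print(manip.current_ee_pos().round(4),pose(-62,0,165,0)[0].round(4))
L=np.stack([(W-B)@bx,(W-B)@by,W[...,2]],-1)*1000
m=(abs(L[...,0]+62)<15)&(abs(L[...,1])<75)&(L[...,2]>145)&(L[...,2]<262)
P=L[m]; print(len(P))
A=np.c_[np.ones(len(P)),P[:,1],P[:,2]-215]
w=np.ones(len(P),bool)
for _ in range(5):
    c=np.linalg.lstsq(A[w],P[w,0],rcond=None)[0]; r=P[:,0]-A@c; w=abs(r)<2
print("plane x0, dx/dy, dx/dz(lean)",c.round(4),w.sum(),"face x expected -59.5")
Q=P[w]
for z in(180,200,220,240):
    s=Q[abs(Q[:,2]-z)<6]; print("y ends at z",z,np.percentile(s[:,1],[1,50,99]).round(1))
for y in(-45,-25,0,25,45):
    s=Q[abs(Q[:,1]-y)<6]; print("z ends at y",y,np.percentile(s[:,2],[1,99]).round(1))
# key holes: pixels in plate outline that aren't on the plate
mask=(m&True).astype(np.uint8)
K=np.array(k["camera_matrix"]);R=np.array(k["R"]);t=np.array(k["t"])
for y in(40,-40):
    for z in(62,):
        X=B+(-59.5*bx+y*by)/1000+bz*(.165+z/1000); q=K@(R@X+t); print("expected keyhole px",(q[:2]/q[2]).round(1))
im=cv2.imread("pics/side1.png"); cv2.imwrite("pics/z1.png",cv2.resize(im[145:260,260:345],None,fx=5,fy=5,interpolation=cv2.INTER_CUBIC))
E
```

```text
[ 0.4243 -0.3275  0.2621] [ 0.4237 -0.3286  0.262 ]
4621
plane x0, dx/dy, dx/dz(lean) [-6.05263e+01 -0.00000e+00  4.90000e-03] 4363 face x expected -59.5
y ends at z 180 [-54.7  -3.8  55.3]
y ends at z 200 [-54.7  -4.6  55.3]
y ends at z 220 [-55.   -3.3  55. ]
y ends at z 240 [-54.5  -3.4  54.8]
z ends at y -45 [164.3 261.3]
z ends at y -25 [164.8 261.1]
z ends at y 0 [164.7 256.3]
z ends at y 25 [164.3 260.7]
z ends at y 45 [164.2 261.3]
expected keyhole px [326.5 183.5]
expected keyhole px [281.4 202.3]
```

View pics/z1.png

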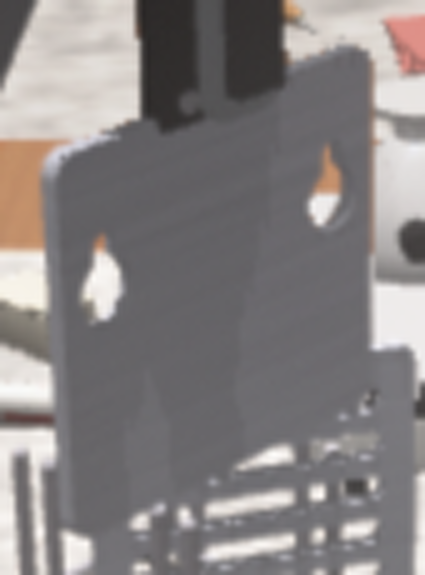

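```bash
cat >> h.py <<'E'
def go(x,y,z,th,v=.05,fix=False,yaw=0.):
    p,R=pose(x,y,z,th,yaw); manip.move_l(p,R,max_speed=v)
    if fix:
        manip.dwell(.2); e=p-manip.current_ee_pos()
        manip.move_l(p+e,R,max_speed=v)
def st(tag=""):
    e=manip.current_ee_pos();Rt=manip.current_tcp_rot();q=(e+GR*Rt[:,2]-B)
    f=manip.current_force();m=manip.current_ft_torque()
    F=np.array([f@bx,f@by,f[2]])
    print(tag,"cover",(np.array([q@bx,q@by,q[2]])*1000).round(1),"th",np.arcsin(Rt[2,1]).round(3),"F",F.round(1),"M",np.array([m@bx,m@by,m[2]]).round(2),"t",round(manip.current_time(),1))
    return F
E
python3 - <<'E'
from h import *
st("now")
th=.24;s,c=np.sin(th),np.cos(th)
L=lambda z:(-53.7-(z-8)*s/c,0,z,th)
manip.move_ptp(*pose(*L(120))); manip.dwell(.2); st("above")
go(*L(40),v=.08); manip.dwell(.1); st("40")
go(*L(24),v=.04); st("24")
F0=go(*L(16),v=.03) or st("16")
for z in np.arange(14,2,-1):
    go(*L(z),v=.02); F=st(str(z))
    if F[2]-F0[2]>4 or np.linalg.norm(F-F0)>8: break
p,d=manip.grab_frame("wrist");cv2.imwrite("pics/w3.png",p[:,:,::-1])
E
```

```text
now cover [-62.8   0.9 165.1] th -0.0 F [-0.9  0.1 -0.6] M [-0.01  0.02 -0.  ] t 8.0
above cover [-80.2   0.4 120.6] th 0.241 F [-0.9  0.1 -1.8] M [0.   0.21 0.06] t 8.7
40 cover [-61.3   0.2  40.5] th 0.241 F [ 0.2  0.2 -1.7] M [ 0.    0.22 -0.03] t 10.0
24 cover [-57.7  -0.1  23.8] th 0.24 F [ 0.5  1.  -1.3] M [ 0.01  0.21 -0.01] t 10.5
16 cover [-55.7  -0.1  15.8] th 0.24 F [-0.2 -0.7 -2. ] M [-0.03  0.21  0.02] t 11.0
14 cover [-55.2  -0.   13.9] th 0.24 F [-0.3  0.  -2.2] M [0.03 0.18 0.02] t 11.2
13 cover [-55.   -0.   12.9] th 0.24 F [-0.1  0.3 -2.8] M [-0.01  0.2  -0.02] t 11.5
12 cover [-54.7  -0.   12. ] th 0.24 F [-0.9 -0.8 -1.9] M [-0.03  0.22  0.03] t 11.7
11 cover [-54.5  -0.   10.9] th 0.24 F [ 0.3 -0.  -2. ] M [-0.05  0.25 -0.02] t 12.0
10 cover [-54.2  -0.    9.9] th 0.24 F [-0.1 -1.2 -1.3] M [0.03 0.23 0.03] t 12.2
9 cover [-53.7   0.1   9.3] th 0.24 F [-2.3 -1.1  3.1] M [-0.15  0.35 -0.05] t 12.5
```

View pics/w3.png

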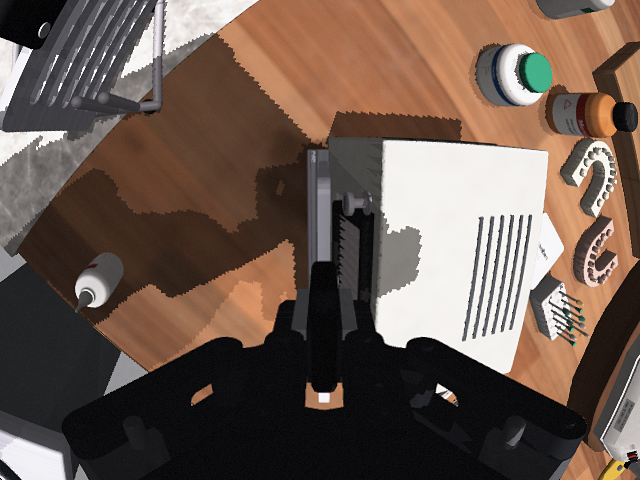

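```bash
sed -i 's/^OFF=.*/OFF=np.array([.0002,.0007,.0007])/' h.py; python3 - <<'E'
from h import *
go(-54.2,0,13,.24,v=.03);go(-54.7,0,18.4,.24,v=.03,fix=True); F0=st("lift")
for th in(.2,.17,.14,.11,.08,.05,.02,0):
    go(-54.2,0,18.3,th,v=.03); F=st(f"th{th}")
    if abs(F-F0)[0]>14 or abs(F-F0)[2]>10 or abs(F-F0)[1]>8: print("stop");break
p,d=manip.grab_frame("wrist");cv2.imwrite("pics/w4.png",p[:,:,::-1])
E
```

```text
lift cover [-54.5   0.7  19.1] th 0.24 F [ 0.3 -0.7 -1.8] M [-0.03  0.18  0.03] t 13.6
th0.2 cover [-54.1   0.5  18.8] th 0.2 F [-0.8  0.9 -1.2] M [0.12 0.34 0.02] t 13.9
th0.17 cover [-54.2   0.5  18.8] th 0.17 F [-1.7  1.2 -1.8] M [0.16 0.67 0.03] t 14.1
th0.14 cover [-54.1   0.6  18.9] th 0.141 F [-2.7  0.9 -1. ] M [ 0.11  0.79 -0.04] t 14.4
th0.11 cover [-54.1   0.6  18.9] th 0.111 F [-2.9  0.1 -0.6] M [0.09 0.85 0.07] t 14.6
th0.08 cover [-54.    0.6  18.9] th 0.081 F [-3.3  0.7 -0.9] M [ 0.04  0.86 -0.02] t 14.9
th0.05 cover [-54.    0.6  18.9] th 0.051 F [-2.9  0.4  0.5] M [0.02 0.94 0.04] t 15.1
th0.02 cover [-54.    0.6  18.9] th 0.021 F [-3.9 -0.1 -0.3] M [0.01 1.01 0.02] t 15.4
th0 cover [-54.1   0.6  18.9] th 0.001 F [-4.4  0.7 -0.9] M [0.02 0.92 0.04] t 15.6
```

```bash
python3 - <<'E'
from h import *
w=cv2.imread("pics/w4.png")
p,d=manip.grab_frame("side");np.save("side2.npy",d);s=p[:,:,::-1]
a=cv2.resize(w[130:350,240:460],(480,480),interpolation=cv2.INTER_CUBIC)
b=cv2.resize(s[200:360,240:345],(315,480),interpolation=cv2.INTER_CUBIC)
cv2.imwrite("pics/m4.png",np.hstack([a,b]))
print(manip.current_grip_width(),manip.current_grip_force())
W=cloud(d,manip.get_calibration("side"))
L=np.stack([(W-B)@bx,(W-B)@by,W[...,2]],-1)*1000
m=(L[...,0]>-85)&(L[...,0]<-40)&(abs(L[...,1])<62)&(L[...,2]>102)&(L[...,2]<155)
P=L[m]
for z in range(102,155,4):
    q=P[abs(P[:,2]-z)<2]
    if len(q): print(z,len(q),np.percentile(q[:,0],[10,50,90]).round(1),np.percentile(q[:,1],[2,98]).round(1))
E
```

```text
0.09609229561917228 98.06643962860107
102 81 [-53.2 -52.1 -51.1] [-54.3  52.5]
106 155 [-53.2 -52.1 -51.1] [-54.3  54.4]
110 137 [-53.3 -52.1 -51.2] [-53.7  54.2]
114 116 [-53.2 -52.  -50.7] [-53.2  52.8]
118 160 [-56.1 -52.6 -44.5] [-51.2  49.6]
122 47 [-55.5 -49.3 -42.8] [-21.8  -6.2]
126 49 [-53.1 -49.5 -42.1] [-22.  -6.]
130 50 [-53.2 -49.  -42.5] [-21.8  -4.7]
134 49 [-54.5 -49.3 -43.1] [-21.6  -6.5]
138 53 [-55.2 -49.7 -43.3] [-22.1  -5.1]
142 53 [-69.1 -49.7 -43. ] [-22.2  -5.2]
146 93 [-61.7 -51.9 -43.5] [-21.4  -0.4]
150 55 [-64.4 -58.1 -43.7] [-16.1  -0.6]
154 37 [-64.6 -60.5 -44.5] [-11.7   0.9]
```

View pics/m4.png

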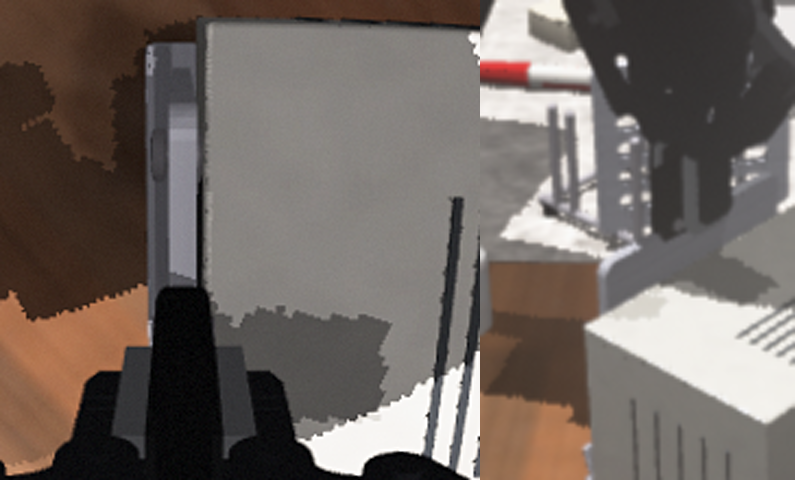

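```bash
python3 - <<'E'
from h import *
x=-54.2
for x in(-53.6,-53,-52.5):
    go(x,0,18.3,0,v=.02); F=st(f"x{x}")
    if F[0]<-12: break
for z in np.arange(17,4,-1.):
    go(x,0,z,0,v=.03); F=st(f"z{z}")
    if F[2]>45 or abs(F[1])>25 or abs(F[0])>35: print("stop");break
E
```

```text
x-53.6 cover [-53.6   0.6  18.9] th -0.0 F [-5.1 -0.5 -1. ] M [-0.06  1.04 -0.03] t 16.0
x-53 cover [-53.    0.7  18.9] th -0.0 F [-5.4 -0.8 -0.1] M [-0.03  1.1  -0.05] t 16.2
x-52.5 cover [-52.6   0.7  18.9] th -0.0 F [-5.7 -0.  -0.4] M [-0.    1.17 -0.06] t 16.5
z17.0 cover [-52.5   0.7  17.7] th -0.0 F [-5.4  0.9 -1.3] M [ 0.04  1.18 -0.02] t 16.7
z16.0 cover [-52.5   0.7  16.7] th -0.0 F [-5.7 -0.2  0.1] M [0.02 1.16 0.01] t 17.0
z15.0 cover [-52.5   0.8  15.7] th -0.0 F [-5.2  0.3 -0.5] M [ 0.02  1.12 -0.03] t 17.2
z14.0 cover [-52.5   0.8  14.7] th -0.0 F [-5.7  0.5  1.4] M [ 0.1   1.13 -0.08] t 17.5
z13.0 cover [-52.5   0.8  13.7] th -0.0 F [-6.1  0.1 -0.6] M [ 0.08  1.12 -0.03] t 17.7
z12.0 cover [-52.5   0.8  12.7] th -0.0 F [-5.4  0.8  1.6] M [ 0.1   1.17 -0.06] t 18.0
z11.0 cover [-52.5   0.8  11.7] th -0.0 F [-5.8 -0.  -0.3] M [ 0.08  1.13 -0.04] t 18.2
z10.0 cover [-52.5   0.8  10.7] th -0.0 F [-6.8  1.  -0.2] M [ 0.08  1.12 -0.04] t 18.5
z9.0 cover [-52.5   0.8   9.7] th -0.0 F [-6.   1.2 -0.3] M [ 0.06  1.16 -0.01] t 18.7
z8.0 cover [-52.5   0.8   8.8] th -0.0 F [-5.8  0.2  0.3] M [ 0.07  1.11 -0.  ] t 19.0
z7.0 cover [-52.4   0.8   8.7] th 0.0 F [-9.2 -2.2 11.9] M [-0.34  1.87 -0.02] t 19.2
z6.0 cover [-52.3   0.9   8.7] th 0.001 F [-14.2  -4.3  24.5] M [-0.73  2.55 -0.  ] t 19.5
z5.0 cover [-52.2   0.8   8.6] th 0.001 F [-18.1  -6.8  36.7] M [-1.1   3.35 -0.01] t 19.7
```

```bash
python3 - <<'E'
from h import *
go(-53,0,7.5,0,v=.03); st("relax")
for x in(-54,-55,-56,-57):
    go(x,0,7.5,0,v=.02); F=st(f"pull{x}")
    if F[0]>8: break
go(-54,0,7,0,v=.02); st("back")
p,d=manip.grab_frame("wrist")
cv2.imwrite("pics/m5.png",cv2.resize(p[130:350,240:460,::-1],(560,560),interpolation=cv2.INTER_CUBIC))
E
```

```text
relax cover [-52.7   0.8   8.7] th 0.001 F [-6.1 -0.9  5.8] M [-0.19  1.34  0.01] t 20.0
pull-54 cover [-53.3   0.9   8.7] th 0.001 F [-3.2 -1.9  4.7] M [-0.23  0.87 -0.1 ] t 20.2
pull-55 cover [-53.9   0.9   8.8] th 0.002 F [-2.8 -0.9  5.6] M [-0.33  0.56 -0.05] t 20.5
pull-56 cover [-54.8   0.9   8.7] th 0.002 F [-1.4 -1.7  5.4] M [-0.31  0.25 -0.06] t 20.7
pull-57 cover [-55.4   1.    8.7] th 0.003 F [ 2.1 -2.9  4.2] M [-0.44 -0.85 -0.09] t 21.0
back cover [-54.2   0.9   8.7] th -0.001 F [-6.5 -3.  18.9] M [-0.5   1.38 -0.  ] t 21.3
```

View pics/m5.png

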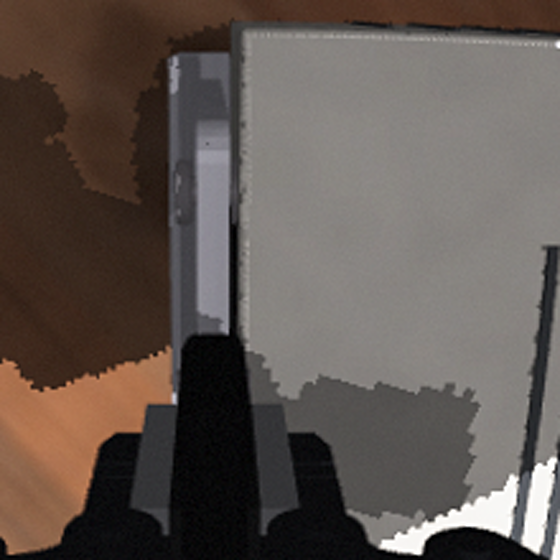

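```bash
python3 - <<'E'
from h import *
go(-54,0,7.6,0,v=.02); st("pre")
manip.set_gripper(.35); st("open")
p0=manip.current_ee_pos()
manip.move_l(p0+[0,0,.1],max_speed=.08)
p,d=manip.grab_frame("wrist");w=p[:,:,::-1]
manip.move_ptp(np.array([.18,-.50,.26]),manip.current_tcp_rot())
st("away")
for c in("side","top"):
    p,d=manip.grab_frame(c);W=cloud(d,manip.get_calibration(c))
    if c=="side": s=p[:,:,::-1]
    else: tp=p[:,:,::-1]
    L=np.stack([(W-B)@bx,(W-B)@by,W[...,2]],-1)*1000
    m=(L[...,0]>-75)&(L[...,0]<-40)&(abs(L[...,1])<62)&(L[...,2]>102)&(L[...,2]<155)
    P=L[m]; print(c,"top z",np.percentile(P[:,2],[50,98]).round(1))
    for z in(104,112,120,130,136):
        q=P[abs(P[:,2]-z)<3]
        if len(q): print(z,len(q),np.percentile(q[:,0],[10,50,90]).round(1),np.percentile(q[:,1],[2,98]).round(1))
cv2.imwrite("pics/m6.png",np.hstack([cv2.resize(w[100:340,200:440],(265,265)),cv2.resize(s[170:390,200:420],(265,265)),cv2.resize(tp[150:320,240:440],(265,265))]))
E
```

```text
pre cover [-54.5   0.8   8.7] th -0.001 F [-4.7 -1.6 11. ] M [-0.24  1.06 -0.03] t 21.6
open cover [-53.9   0.7   8.1] th -0.0 F [-0.6 -0.4  0. ] M [ 0.02 -0.02 -0.04] t 21.9
away cover [  15.2 -286.9  162.7] th -0.001 F [-0.7  0.6 -0. ] M [0.03 0.02 0.  ] t 24.5
side top z [118.  137.8]
104 203 [-56.9 -53.4 -51.4] [-53.1  52.5]
112 107 [-54.1 -51.1 -49.8] [-21.1  19.9]
120 114 [-55.  -51.4 -50. ] [-21.7  20.1]
130 116 [-54.4 -51.5 -50.4] [-21.7  20.4]
136 166 [-58.  -53.3 -51.1] [-21.1  20.2]
top top z [128.5 140.6]
104 26 [-58.1 -55.9 -51.1] [-57.4  53. ]
112 54 [-60.6 -55.9 -54.1] [-46.7  52.2]
120 9 [-60.7 -60.5 -60.5] [-17.6  19.4]
130 13 [-60.8 -60.7 -60.3] [-18.6  16.8]
136 88 [-60.1 -56.3 -51.8] [-20.   21.8]
```

View pics/m6.png

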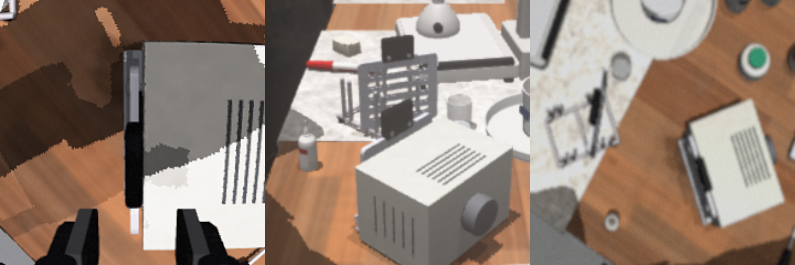

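```bash
python3 -c "
from bench import manip
print(manip.sign_off())"
```

```text
the job is handed in; nothing more can be done
None
```

The cover is back on the box and the job is handed in at about 25 s: it stands upright on the gutter floor, locked behind both stud heads (it held when I pulled it gently), with the grille, glass and dropper bottle still standing.

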